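# Clip the pocket speaker onto the desk stand's eye

## Task

Pick up the pocket speaker by its snap hook and clip it onto the closed eye of the desk stand: press the hook's sprung gate gently against the eye's front bar until the bar is inside and the gate has sprung shut behind it. Leave the speaker hanging still from the bar by the hook, let go of it, and leave the other things on the desk where they are. The stand's arm is telescopic and is left pulled out a different length each time, so feel for the bar.

Things in the scene. Friction and masses are not known exactly. Their poses are not given: they have to be found in the camera images.
- speaker: Loose pocket speaker standing on the desk, 0.16 to 0.28 kg: black round pod 64 mm across, 45 mm tall, carrying a rigid upright aluminium snap hook, 127 mm tall in all. Origin: centre of the pod's underside, z up. The hook lies in the x-z plane, 10 mm thick along y: spine on the -x side, sprung gate on the +x side. Hook sizes below are x, z in this frame, mm.
- spine (a point): Where to grasp: x -26, z 104, on the hook's straight flat spine (x -32 to -20, z 45 to 118), across its 10 mm (along y), from above; pads 22 mm wide then reach to x -15 and would meet a bar pushed in past x -11. The hook's foot bar is at z 45 to 53; the fingers must stay above it.
- mouth (a point): x 24, z 86, on the outer face of the shut gate: press the 8 mm bar here, below the nose (x 15 to 25, lower end at z 98, so bar centre below z 93). First touch has the bar's centre at x 28. Pushed in to between x 3 and 10 at z 86, the bar is clear behind the nose and can rise (lower the speaker); from z about 103 the gate's tip slips past below it and springs shut.
- seat (a point): x 0, z 112, bar centre when the speaker hangs: the underside of the hook's crown is at z about 116 from x -5 to 12. The inside of the hook reaches from the spine (x -20) to the shut gate (x 16).
- gate (a joint): Angle of the sprung gate, an 8 mm round steel finger hinged at x 20, z 58 of the speaker, 40 mm long upwards. 0 is shut, under the nose; it grows as the tip swings in towards the spine, to a hard stop at 0.8. Spring: 0.06 Nm shut, plus 0.2 Nm per rad: a bar pressing at z 86 meets 2 N at first, 5 to 7 N at x 7, and the hard stop at x about 2.
- stand: Fixed steel desk stand. Origin: centre of the underside of its round foot (110 mm across, 10 mm thick), z up. Post of 16 mm diameter on the origin; head 40 x 26 x 26 mm, its centre at z 165 mm. A level telescopic arm (10 mm round) runs from the head along this frame's -x and ends in a closed eye. More than 15 N on the stand, by speaker or fingers, is too much.
- stand_head (a point): Centre of the stand's head, z 165 mm, where the arm comes out along -x. The eye is a level rectangle of 8 mm round bar, all at z 165: front bar along y, 52 mm wide, side bars 52 mm long (centre lines), opening 44 x 44 mm. The front bar's centre line is 80 to 150 mm from here, different each time and not measured: find it by touch or sight. The arm is clamped and does not give.
- mouse: Bystander, leave alone: computer mouse, black, 105 x 62 x 36 mm. Origin: centre of its underside.
- remote: Bystander, leave alone: flat black remote control, 45 x 150 x 16 mm. Origin: centre of its underside.
- book: Bystander, leave alone: paperback book, 130 x 190 x 20 mm. Origin: centre of its underside.
- budcase: Bystander, leave alone: rounded black earphone case, 48 x 62 x 26 mm, without any hook. Origin: centre of its underside.
- mug: Bystander, leave alone: white mug, 82 mm across, 92 mm tall, handle on its +y side. Origin: centre of its underside.
- pen: Bystander, leave alone: black square marker pen, 140 x 11 x 11 mm. Origin: centre of its underside.
Mind the look-alikes: they are no part of the job. Leave any green look-alike of the speaker alone.

How it is judged:
By the outcome, as a careful person would: the job done as asked, in the order asked, and still so for the second after the job is handed in, with the robot touching nothing.
It also fails if it takes over 51 s, if anything falls off the work surface, if the arm or the gripper's body presses on something with over 40 N, if the wrist force passes 120 N, or if a joint passes its speed limit or range.

## Robot

A 6-joint arm with a two-finger parallel gripper is mounted at the origin on the work surface. World frame = base frame: x ahead of the robot, y to its left, z up, the work surface at z = 0. Lengths are in mm, angles in rad, forces in N, time in s.
With the tool pointing down it reaches from about 275 to 1000 mm from the base axis. Payload 8.4 kg.
Tool frame: the origin (TCP) lies at the very end of the fingers, on their centre line; the grasp point (between the pads) lies 19 mm behind it; z points along the fingers, y is the line along which they close (so a half turn about z gives the same grasp; the last joint's range is limited). The gripper opens to 85 mm and grips with 20 to 120 N. Pads are 22 mm wide; open, the fingers measure 114 mm over their backs; the gripper's body (76 mm by 85 mm) begins 54 mm behind the grasp point. The pads swing forward as they close: fully open they stand 13 mm farther back than shut.
Start: joints at [-1.103, 0.353, 1.633, -0, 1.155, -0.002], TCP at [282.941, -557.29, 231.281] pointing down, gripper open.
Joint ranges: [-2.63, 2.63], [-0.92, 2.1], [0.06, 2.66], [-1.3, 4.44], [0, 2.69], [-3.02, 3.02]. Speed limits (rad/s): [2.22, 2.22, 2.79, 3.14, 3.14, 3.14].

## Interface

Orientations are given as [roll, pitch, yaw] about the fixed x, y, z axes, in that order (R = Rz(yaw) Ry(pitch) Rx(roll)).
In Python, from rig import sensors, grab_frame, camera_params, order gives the robot as it stands. The module is installed in compiled form; this text tells all that it offers.
- The arm moves only by the tool move_arm, never from a script. Its argument "motion" is a list of rows, each a list of 7 numbers: the turn, a rotation vector about the tool's x, y, z in shares of 2 pi rad (1.0 is 2 pi rad), then the shift along the tool's x, y, z in shares of 0.75 m (1.0 is 0.75 m), then the finger opening in m, from 0 to 0.0854. A call has 1 to 8 rows; each row is the pose to reach, as a shift and turn from the pose commanded when the call began, along the tool's axes at that moment; what a row does not reach only later rows make up. A row lasts 1/8 s, in which the tool goes at most 62.5 mm and 10.7 degrees, less where a joint would pass 70% of its speed; a pose out of reach is approached as far as the arm can. A shift or turn number past 1, either way, is cut back to 1. A call with a gripper value outside its range is refused whole. The fingers move at their own pace and stop on an object; "grip_force" is the grip in N (left out, the last holds). Time passes only in rows, so rows that repeat a pose let the fingers close. It gives the time, the measured TCP pose, the force, the opening and the grip force at its end, in the units of the state.
- sensors.sense(): the state, without advancing time (a new reading comes with each control period).
- grab_frame(name): name is "side" or "top"; returns (picture, depth): 400x640x3 uint8, red, green, blue; 400x640 float32, mm along the optical axis (not along the pixel's ray), 0 where there is no reading.
- camera_params(name): a dict with "camera_matrix" (3x3 intrinsics, pixels), "world_from_camera" (4x4, takes a point from camera to world coordinates). Camera axes: x right, y down, z forward; pixel columns grow to the right and rows downward; lengths in mm; the calibration is good to about 2 mm. A picture is of the moment at which its call begins. camera_params takes no time and is no camera call.
- order.sign_off(): hands the job in; it is judged then, once.
The state is a dict: "clock": time; "qpos": joint angles; "qvel": joint speeds; "joint_efforts": joint torques, N m; "eef_pos": TCP position; "tcp_rot": TCP orientation; "contact_force": force on the tool from outside, world axes, zero at the start; "wrist_torque": the same for the moment, N m; "opening": opening from 0.0 (shut) to 1.0 (fully open); "grasp_force": force on a finger pad.
Only numpy, scipy, OpenCV 4.12 (cv2) and the standard library are available. Lean on these libraries where they do the work, as an engineer would, in place of code of your own. Each camera call takes 0.05 s, during which the arm holds its last target. There are 200 camera calls.

## Working session

There is one attempt and no reset: what is moved stays moved. The work goes in short steps, Python scripts to look and compute and a tool call to move; the robot and the scene stay as the last step left them, time stands still between calls to the robot, and variables do not carry over. Pictures are saved under pics/ and viewed, at most 10 in all, crops included, and the job is handed in when it is done.

Besides the shell and the picture viewer there is one more tool, called after "Emit:" as name([rows], argument=value, ...), one row to a line, values as JSON. move_arm: Moves the arm, as the interface text tells. Its arguments: {"type":"object","properties":{"motion":{"type":"array","items":{"type":"array","items":{"type":"number"}}},"grip_force":{"type":"number"}},"required":["motion"]}

```bash
mkdir -p pics; cat > h.py <<'E'
import numpy as np, cv2
from rig import sensors, grab_frame, camera_params, order
def grab(n,tag):
    p,d=grab_frame(n); cv2.imwrite(f'pics/{tag}.png',p[:,:,::-1]); np.save(f'pics/{tag}.npy',d); return p,d
def world(n,d,u,v,z=None):
    c=camera_params(n);K=np.array(c["camera_matrix"]);T=np.array(c["world_from_camera"])
    r=np.linalg.inv(K)@[u,v,1]
    if z is None: return (T@np.r_[r*d[int(v),int(u)],1])[:3]
    R=T[:3,:3]@r; s=(z-T[2,3])/R[2]; return T[:3,3]+s*R
def proj(n,P):
    c=camera_params(n);K=np.array(c["camera_matrix"]);T=np.array(c["world_from_camera"])
    q=K@(np.linalg.inv(T)@np.r_[P,1])[:3]; return q[:2]/q[2]
E
python3 - <<'E'
from h import *
for n in("top","side"):
    grab(n,n+"0"); print(camera_params(n))
print(sensors.sense())
E
```

```text
{'camera_matrix': array([[469.61678285,   0.        , 319.00459061],
       [  0.        , 469.61678285, 195.70744595],
       [  0.        ,   0.        ,   1.        ]]), 'world_from_camera': array([[-1.58339840e-02, -9.98317445e-01,  5.57813984e-02,
         4.89482733e+02],
       [-9.99651725e-01,  1.46278525e-02, -2.19648336e-02,
        -2.60259594e+01],
       [ 2.11119145e-02, -5.61097620e-02, -9.98201373e-01,
         1.55028364e+03],
       [ 0.00000000e+00,  0.00000000e+00,  0.00000000e+00,
         1.00000000e+00]])}
{'camera_matrix': array([[394.64605242,   0.        , 321.26198134],
       [  0.        , 394.64605242, 201.19032389],
       [  0.        ,   0.        ,   1.        ]]), 'world_from_camera': array([[-9.30249863e-01, -2.66083272e-01,  2.52655665e-01,
         2.72504246e+02],
       [-3.66347046e-01,  6.34832661e-01, -6.80277396e-01,
         7.09749895e+02],
       [ 2.06163675e-02, -7.25387610e-01, -6.88031816e-01,
         8.84639262e+02],
       [ 0.00000000e+00,  0.00000000e+00,  0.00000000e+00,
         1.00000000e+00]])}
{'clock': 0.1, 'qpos': array([-1.10337866e+00,  3.53585451e-01,  1.63405093e+00,  1.21954747e-05,
        1.15522244e+00, -2.38421204e-03]), 'qvel': array([-0.0005487 , -0.0017648 , -0.00165634, -0.00131663, -0.00031285,
       -0.00025885]), 'joint_efforts': array([ 9.63850762e-04, -6.06355834e+01, -3.42820287e+01,  3.97958189e-06,
        3.90473142e-03,  1.41735592e-05]), 'eef_pos': array([ 282.76185634, -556.89592716,  230.63644503]), 'tcp_rot': array([-3.14032652e+00, -1.41699812e-05,  4.69796937e-01]), 'contact_force': array([-0.65204648, -0.40108069, -0.20753924]), 'wrist_torque': array([-0.01138817, -0.00159426,  0.03461258]), 'grasp_force': 0.0, 'opening': 0.9983290463932201}
```

View pics/top0.png

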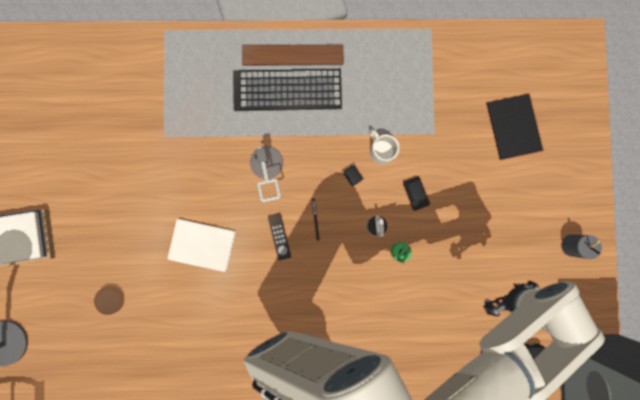

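View pics/side0.png

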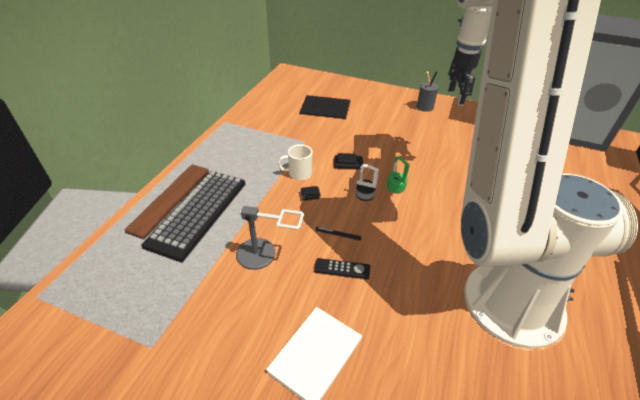

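Top view: speaker at (378,226), green look-alike at (401,252). Other dark things are the budcase (353,175), mouse (416,193), remote (280,237) and pen (315,219). The stand's foot is at (266,162) with its eye at (269,191). In the side view the speaker is at (367,182), the green one at (398,178) and the eye at (291,219). I choose the black pod with the aluminium hook and check it in a close crop.

```bash
python3 - <<'E'
from h import *
a=cv2.imread('pics/top0.png');b=cv2.imread('pics/side0.png')
f=lambda i,u,v,w,h,k:cv2.resize(i[v:v+h,u:u+w],None,fx=k,fy=k,interpolation=cv2.INTER_CUBIC)
A=np.hstack([f(a,355,205,60,60,6.6667),f(a,240,145,60,60,6.6667)])
B=f(b,230,150,200,50,4)
B=np.hstack([f(b,345,150,70,52,5.7142857)[:296],f(b,235,195,70,52,5.7142857)[:296]])
cv2.imwrite('pics/c1.png',np.vstack([A[:300],B[:,:800]]) if 0 else np.vstack([cv2.resize(A,(600,300)),cv2.resize(B,(600,223))]))
E
```

```text
(no output)
```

View pics/c1.png

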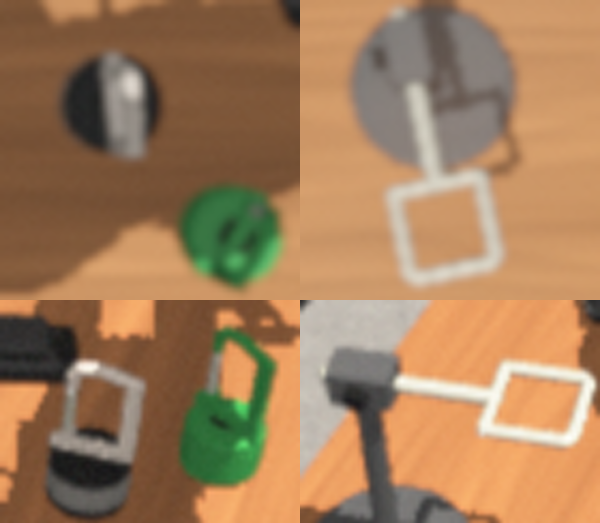

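The black speaker is confirmed: its thick spine is on the robot side and its thin gate on the far side. The eye's front bar centre is at about top px (270.6,199.2). Next I measure with depth.

```bash
python3 - <<'E'
from h import *
np.set_printoptions(precision=1,suppress=True)
def cloud(n,u0,u1,v0,v1):
    d=np.load(f'pics/{n}0.npy');p=cv2.imread(f'pics/{n}0.png')
    U,V=np.meshgrid(np.arange(u0,u1),np.arange(v0,v1));U=U.ravel();V=V.ravel()
    c=camera_params(n);K=c["camera_matrix"];T=c["world_from_camera"]
    D=d[V,U]; R=np.linalg.inv(K)@np.stack([U,V,np.ones_like(U)])
    P=(T[:3,:3]@(R*D)).T+T[:3,3]; ok=D>0
    return P[ok],p[V,U][ok],np.c_[U,V][ok]
P,C,_=cloud("top",366,391,212,241)
print("top speaker z hist",np.histogram(P[:,2],bins=[-20,10,35,42,50,60,80,110,118,140]))
m=(P[:,2]>35)&(P[:,2]<52);print("pod",P[m].min(0),P[m].max(0))
m=P[:,2]>100;print("crown",m.sum(),P[m].min(0),P[m].max(0))
Q=P[m][:,:2];w,v=np.linalg.eigh(np.cov(Q.T));print(Q.mean(0),w**.5,v[:,1])
P,C,uv=cloud("side",350,388,155,200)
m=P[:,2]>55;print("side hook",m.sum());o=np.argsort(P[m][:,2])
for a,b,c in zip(P[m][o],C[m][o],uv[m][o]):print(a,c,end=';')
print()
for n,b in(("top",(250,290,150,210)),("side",(225,310,195,240))):
    P,C,_=cloud(n,*b);m=(P[:,2]>150)&(P[:,2]<185);print(n,m.sum(),P[m].min(0),P[m].max(0))
    np.save(f'pics/eye_{n}.npy',P[m])
t=lambda x,y:world("top",None,240+(x-300)/5,145+y/5,165)
for q in((412,85),(433,180),(390,187),(485,176),(405,280),(500,262),(453,271)):print(q,t(*q))
print("foot",world("top",None,240+(434-300)/5,145+86/5,10))
print("pod top", world("top",None,355+111/5,205+106/5,45), "hook ends",world("top",None,355+115/5,205+55/5,122),world("top",None,355+128/5,205+155/5,118))
E
```

```text
top speaker z hist (array([386,  21,  67, 123,  45,   9,  11,   8,  51]), array([-20,  10,  35,  42,  50,  60,  80, 110, 118, 140]))
pod [ 447.9 -277.1   35.5] [ 505.9 -215.    52. ]
crown 63 [ 446.4 -251.6  105.7] [ 498.7 -241.   130.1]
[ 472.4 -246.1] [ 2.9 16.4] [-1. -0.]
side hook 158
[ 448.6 -245.5   55.6] [374 185];[ 488.5 -244.2   55.9] [362 182];[ 445.4 -245.3   56.8] [375 185];[ 494.1 -240.3   57.1] [360 182];[ 452.3 -245.7   58.4] [373 184];[ 496.8 -237.5   58.5] [359 182];[ 490.6 -250.1   59.1] [362 180];[ 489.  -244.8   59.5] [362 181];[ 499.4 -245.5   59.8] [359 180];[ 453.4 -248.6   59.9] [373 183];[ 490.3 -237.8   60.4] [361 182];[ 497.5 -239.1   61.2] [359 181];[ 494.5 -240.3   61.2] [360 181];[ 445.7 -244.5   61.6] [375 184];[ 448.6 -243.    61.8] [374 184];[ 491.1 -239.8   62.8] [361 181];[ 442.4 -243.8   63.2] [376 184];[ 492.4 -243.8   63.4] [361 180];[ 490.9 -249.4   63.7] [362 179];[ 446.6 -246.6   63.9] [375 183];[ 495.3 -242.    63.9] [360 180];[ 493.5 -246.6   65.1] [361 179];[ 443.3 -245.7   65.7] [376 183];[ 496.  -243.3   66.8] [360 179];[ 453.  -244.4   6
[... 4129 characters left out ...]
 [371 167];[ 460.2 -246.3  124.9] [373 167];[ 478.7 -243.5  125.1] [367 166];[ 475.8 -244.6  125.2] [368 166];[ 467.2 -248.2  125.3] [371 166];[ 474.3 -250.3  125.4] [369 165];[ 482.8 -246.4  125.7] [366 165];[ 476.7 -246.9  127.2] [368 165];[ 469.5 -244.5  127.2] [370 166];
top 376 [553.6  58.2 157.1] [704.7 131.  184.9]
side 527 [551.8  56.8 153.3] [714.  132.9 180.5]
(412, 85) [669.3 109.5 165. ]
(433, 180) [612.7  97.6 165. ]
(390, 187) [608.9 123.  165. ]
(485, 176) [614.6  66.9 165. ]
(405, 280) [553.8 114.6 165. ]
(500, 262) [563.6  58.6 165. ]
(453, 271) [558.7  86.3 165. ]
foot [688.5 110.2  10. ]
pod top [ 472.9 -244.3   45. ] hook ends [ 504.7 -236.3  122. ] [ 443.7 -243.4  118. ]
```

```bash
cat >> h.py <<'E'
from scipy.spatial.transform import Rotation as Ro
def rel(p1,yaw1,p0=None,rpy0=None):
    s=sensors.sense(); p0=s["eef_pos"] if p0 is None else p0; r0=Ro.from_euler('xyz',s["tcp_rot"] if rpy0 is None else rpy0)
    r1=Ro.from_euler('xyz',[np.pi,0,yaw1])
    print("rot",(r0.inv()*r1).as_rotvec().round(3),"shift m",(r0.inv().apply(np.array(p1)-p0)/1e3).round(4))
E
python3 - <<'E'
from h import *
from scipy.optimize import least_squares
np.set_printoptions(precision=3,suppress=True)
for n in("top","side"):
    P=np.load(f'pics/eye_{n}.npy');P=P[P[:,0]<625]
    # rectangle outline fit: cx,cy,yaw (square 52)
    def f(q):
        c,s=np.cos(q[2]),np.sin(q[2]);a=(P[:,:2]-q[:2])@np.array([[c,-s],[s,c]])
        return np.minimum(abs(np.max(abs(a),axis=1)-26),8)
    r=least_squares(f,[585,95,.18],loss='soft_l1')
    q=r.x;e=q[:2]-26*np.array([np.cos(q[2]),np.sin(q[2])]);print(n,q,"front bar",e,r.cost/len(P),"z",np.median(P[:,2]))
for u,v in((401,252),(406,246),(402,261)):print("green",world("top",None,u,v,90))
for n,b in(("side",(350,388,155,200)),):
    d=np.load('pics/side0.npy');S=np.array([world("side",d,u,v) for u in range(b[0],b[1]) for v in range(b[2],b[3])])
    m=(S[:,2]>60)&(abs(S[:,1]+245)<8);print("hook yaw",np.polyfit(S[m][:,0],S[m][:,1],1)[0],S[m][:,1].mean())
rel([448,-246,140],0.0,[282.9,-557.3,231.3])
E
```

```text
top [586.637  90.408   0.191] front bar [561.112  85.46 ] 1.6073839685988347 z 167.06007182557732
side [584.317  91.379   0.196] front bar [558.816  86.311] 1.4774279585675845 z 167.87129379657586
green [ 392.274 -310.066   90.   ]
green [ 410.557 -326.143   90.   ]
green [ 364.45  -312.467   90.   ]
hook yaw 0.02680410743470273 -244.60452651508768
rot [-0.001  0.     0.47 ] shift m [ 0.288 -0.203  0.092]
```

Units first: shifts go in shares of 0.75 m and turns go in shares of 2 pi rad. So 0.288 m / 0.75 = 0.384, -0.203 m / 0.75 = -0.2707, 0.45 rad / 6.2832 = 0.0716.

Emit:
move_arm([
  [0, 0, 0.0095, 0.0533, -0.04, 0.0067, 0.045],
  [0, 0, 0.0191, 0.1067, -0.0747, 0.0133, 0.045],
  [0, 0, 0.0318, 0.16, -0.1133, 0.02, 0.045],
  [0, 0, 0.043, 0.22, -0.1547, 0.0267, 0.045],
  [0, 0, 0.0541, 0.28, -0.1973, 0.04, 0.045],
  [0, 0, 0.0637, 0.3333, -0.2347, 0.0533, 0.045],
  [0, 0, 0.0716, 0.384, -0.2707, 0.0667, 0.045],
  [0, 0, 0.0716, 0.384, -0.2707, 0.0667, 0.045],
], grip_force=40)

```text
clock: 1.1
eef_pos: [448.2, -243.2, 180.3]
tcp_rot: [-3.14, 0.002, 0.023]
contact_force: [-0.6, -0.7, 0.4]
opening: 0.529
grasp_force: 0.0
```

```bash
python3 - <<'E'
from h import *
p,d=grab("side","s1");q,_=grab("top","t1")
s=sensors.sense();print(s["eef_pos"],s["tcp_rot"],s["opening"],s["clock"],s["contact_force"]);rel([448,-246,85],.02)
f=lambda i,u,v,w,h,k:cv2.resize(i[v:v+h,u:u+w],None,fx=k,fy=k,interpolation=cv2.INTER_CUBIC)
cv2.imwrite('pics/s1c.png',np.hstack([f(p,330,100,80,110,5),f(q,340,180,80,110,5)])[:,:,::-1])
E
```

```text
[ 447.81080039 -245.65864674  181.12038574] [3.14156402e+00 5.87144625e-04 2.17966990e-02] 0.5268062153520671 1.2 [-0.65919194 -0.97180828 -0.1754676 ]
rot [0.    0.001 0.002] shift m [0.0002 0.0003 0.0961]
```

View pics/s1c.png

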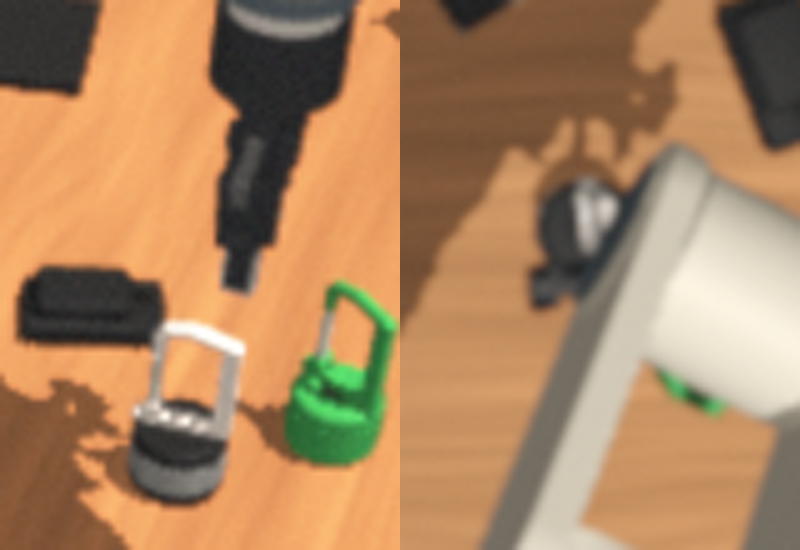

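The gripper at crop (240,280) is right above the spine at (230,345), and the green one at (340,400) is clear. I descend slowly and close.

In the tool's units: 0.096 m / 0.75 = 0.128, 0.08 m / 0.75 = 0.1067.

Emit:
move_arm([
  [0, 0, 0, 0, 0, 0.0267, 0.045],
  [0, 0, 0, 0, 0, 0.0667, 0.045],
  [0, 0, 0, 0, 0, 0.1067, 0.045],
  [0, 0, 0, 0, 0, 0.128, 0.045],
  [0, 0, 0, 0, 0, 0.128, 0.025],
  [0, 0, 0, 0, 0, 0.128, 0.012],
  [0, 0, 0, 0, 0, 0.128, 0],
  [0, 0, 0, 0, 0, 0.128, 0],
], grip_force=40)

```text
clock: 2.2
eef_pos: [448.3, -246.4, 86.3]
tcp_rot: [3.14, -0.001, 0.02]
contact_force: [-2.5, -2.6, 6.8]
opening: 0.108
grasp_force: 41.3
```

In the tool's units: -0.03 m / 0.75 = -0.04, -0.015 m / 0.75 = -0.02.

Emit:
move_arm([
  [0, 0, 0, 0, 0, 0, 0],
  [0, 0, 0, 0, 0, 0, 0],
  [0, 0, 0, 0, 0, -0.0067, 0],
  [0, 0, 0, 0, 0, -0.02, 0],
  [0, 0, 0, 0, 0, -0.04, 0],
  [0, 0, 0, 0, 0, -0.04, 0],
], grip_force=60)

```text
clock: 2.95
eef_pos: [448.8, -246.4, 116.9]
tcp_rot: [3.14, -0.002, 0.02]
contact_force: [-0.1, -1.0, -2.8]
opening: 0.107
grasp_force: 58.5
```

```bash
python3 - <<'E'
from h import *
np.set_printoptions(precision=2,suppress=True)
p,d=grab("side","s2")
s=sensors.sense();print(s);P=np.array([world("side",d,u,v) for u in range(340,400) for v in range(130,200) if d[v,u]>0])
X=P-s["eef_pos"]
m=(abs(X[:,1])<9)&(X[:,0]>35)&(X[:,0]<60)&(X[:,2]<60)&(X[:,2]>-25);print("gate/nose rel",np.percentile(X[m],[5,50,95],axis=0))
m=(abs(X[:,1])<9)&(X[:,0]>12)&(X[:,0]<35)&(X[:,2]>10);print("crown rel",np.percentile(X[m],[5,50,95],axis=0))
cv2.imwrite('pics/s2c.png',cv2.resize(p[110:210,330:410],None,fx=5,fy=5,interpolation=cv2.INTER_CUBIC)[:,:,::-1])
E
```

```text
{'clock': 3.0, 'qpos': array([-0.5 ,  0.33,  1.98,  0.  ,  0.84,  1.05]), 'qvel': array([-0.  ,  0.02,  0.01, -0.  , -0.01, -0.  ]), 'joint_efforts': array([  0.01, -52.67, -27.64,   0.03,   0.02,   0.  ]), 'eef_pos': array([ 448.38, -246.13,  116.16]), 'tcp_rot': array([ 3.14, -0.  ,  0.02]), 'contact_force': array([ 0.57, -0.12, -3.17]), 'wrist_torque': array([0.05, 0.1 , 0.01]), 'grasp_force': 58.45538377761841, 'opening': 0.10363702821647158}Traceback (most recent call last):
  File "<stdin>", line 4, in <module>
  File "h.py", line 6, in world
    c=camera_params(n);K=np.array(c["camera_matrix"]);T=np.array(c["world_from_camera"])
ValueError: time passes only in moves, steps and waits
```

```bash
python3 - <<'E'
import re
s=open('h.py').read()
s=s.replace("from rig import sensors, grab_frame, camera_params, order","from rig import sensors, grab_frame, camera_params as _cp, order\nimport functools\ncamera_params=functools.lru_cache(None)(_cp)")
open('h.py','w').write(s)
E
python3 - <<'E'
from h import *
np.set_printoptions(precision=2,suppress=True)
s=sensors.sense();d=np.load('pics/s2.npy');p=cv2.imread('pics/s2.png')
P=np.array([world("side",d,u,v) for u in range(340,400) for v in range(130,200) if d[v,u]>0])
X=P-s["eef_pos"]
for z in(-20,-10,0,10,20,30):
  m=(abs(X[:,1])<9)&(X[:,0]>32)&(X[:,0]<65)&(abs(X[:,2]-z)<5);print("gate rel",z,m.sum(),np.percentile(X[m],[5,50,95],axis=0).ravel() if m.sum() else 0)
m=(abs(X[:,1])<9)&(X[:,0]>12)&(X[:,0]<35)&(X[:,2]>10);print("crown rel",np.percentile(X[m],[5,50,95],axis=0))
cv2.imwrite('pics/s2c.png',cv2.resize(p[110:210,330:410],None,fx=5,fy=5,interpolation=cv2.INTER_CUBIC))
E
```

```text
gate rel -20 10 [ 42.23  -2.76 -24.56  45.87   1.97 -23.7   49.63   8.18 -16.91]
gate rel -10 4 [ 44.54   2.19 -11.55  45.87   3.34  -9.46  48.04   5.36  -6.49]
gate rel 0 7 [42.49  0.9  -3.87 46.06  2.77 -1.13 48.87  5.18  3.38]
gate rel 10 8 [42.99 -1.2   5.45 45.22  2.2   8.56 49.41  4.29 12.59]
gate rel 20 8 [41.86  0.33 16.72 46.99  2.04 20.62 51.31  4.12 23.86]
gate rel 30 11 [34.86 -1.51 27.48 44.06  2.73 30.09 49.68  5.55 34.41]
crown rel [[19.77 -3.17 33.05]
 [27.76  1.79 37.56]
 [33.84  5.11 40.08]]
```

View pics/s2c.png

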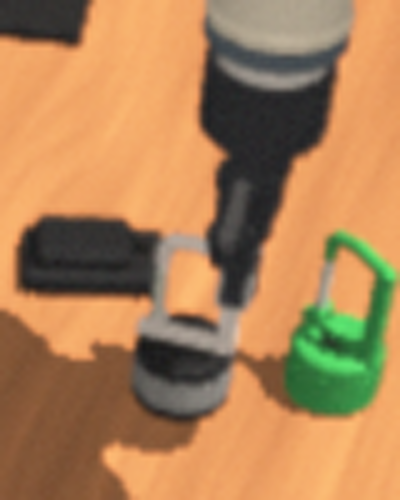

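The speaker is held upright by its spine at crop (235,280), with the gate offset 46 mm from the TCP as expected. I move to a 20 mm standoff before the bar.

```bash
python3 - <<'E'
from h import *
rel([448.4,-246,170],.1); rel([487.4,71.8,166],.193)
E
```

```text
rot [ 0.001 -0.002 -0.08 ] shift m [ 0.0001 -0.0001 -0.0538]
rot [ 0.001 -0.001 -0.173] shift m [ 0.0454 -0.3171 -0.05  ]
```

In the tool's units: -0.25 m / 0.75 = -0.3333, -0.05 m / 0.75 = -0.0667, -0.173 rad / 6.2832 = -0.0275.

Emit:
move_arm([
  [0, 0, 0, 0, 0, -0.02, 0],
  [0, 0, -0.0048, 0, -0.0133, -0.0467, 0],
  [0, 0, -0.0095, 0.0067, -0.0467, -0.0667, 0],
  [0, 0, -0.0143, 0.0133, -0.1, -0.0693, 0],
  [0, 0, -0.0191, 0.024, -0.16, -0.0693, 0],
  [0, 0, -0.0239, 0.0333, -0.22, -0.0693, 0],
  [0, 0, -0.0275, 0.0427, -0.28, -0.0693, 0],
  [0, 0, -0.0275, 0.0507, -0.3333, -0.068, 0],
])

```text
clock: 4.0
eef_pos: [481.0, 6.4, 167.0]
tcp_rot: [3.142, -0.001, 0.193]
contact_force: [-0.8, -0.5, -1.6]
opening: 0.105
grasp_force: 58.7
```

In the tool's units: -0.05 m / 0.75 = -0.0667, -0.045 m / 0.75 = -0.06.

Emit:
move_arm([
  [0, 0, 0, 0, -0.0267, 0, 0],
  [0, 0, 0, 0, -0.0467, 0, 0],
  [0, 0, 0, 0, -0.06, 0, 0],
  [0, 0, 0, 0, -0.0667, 0, 0],
  [0, 0, 0, 0, -0.0667, 0, 0],
  [0, 0, 0, 0, -0.0667, 0, 0],
])

```text
clock: 4.75
eef_pos: [471.4, 53.4, 166.3]
tcp_rot: [3.141, 0.0, 0.192]
contact_force: [0.5, 0.5, -1.4]
opening: 0.103
grasp_force: 58.8
```

```bash
python3 - <<'E'
from h import *
np.set_printoptions(precision=2,suppress=True)
p,d=grab("side","s3"); s=sensors.sense();print(s)
rel([487.4,71.8,166],.193)
P=np.array([world("side",d,u,v) for u in range(240,360) for v in range(150,290) if d[v,u]>0])
X=Ro.from_euler('z',-.193).apply(P-s["eef_pos"]); np.save('pics/X3.npy',X)
m=(abs(X[:,2]-2)<7)&(abs(X[:,1])<18)&(X[:,0]>60)&(X[:,0]<90);print("bar rel",m.sum(),np.percentile(X[m],[5,50,95],axis=0))
m=(abs(X[:,2])<30)&(abs(X[:,1])<9)&(X[:,0]>32)&(X[:,0]<60);print("gate rel",m.sum(),np.percentile(X[m],[5,50,95],axis=0))
cv2.imwrite('pics/s3c.png',cv2.resize(p[130:260,220:360],None,fx=4,fy=4,interpolation=cv2.INTER_CUBIC)[:,:,::-1])
E
```

```text
{'clock': 4.8, 'qpos': array([ 0.11,  0.2 ,  2.01, -0.  ,  0.93,  1.49]), 'qvel': array([ 0.,  0.,  0.,  0., -0.,  0.]), 'joint_efforts': array([  0.14, -45.18, -29.81,   0.01,  -0.06,  -0.  ]), 'eef_pos': array([471.4 ,  53.42, 166.29]), 'tcp_rot': array([3.14, 0.  , 0.19]), 'contact_force': array([-0.78, -0.08, -2.95]), 'wrist_torque': array([-0.04,  0.12, -0.01]), 'grasp_force': 58.78878325223923, 'opening': 0.10554132575468901}
rot [ 0.  0. -0.] shift m [ 0.02 -0.01  0.  ]
bar rel 6 [[88.54 -5.45 -0.18]
 [89.    2.45  1.36]
 [89.69 11.22  2.94]]
gate rel 62 [[ 41.86  -1.72 -26.94]
 [ 46.21   2.89  -4.26]
 [ 49.86   6.22  26.05]]
```

View pics/s3c.png

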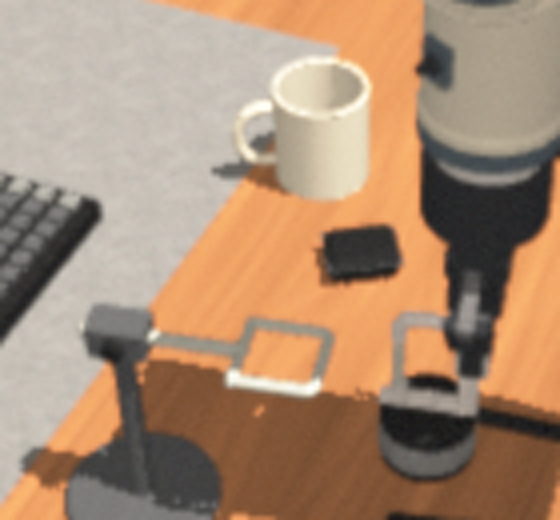

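The picture shows the speaker upright at crop (430,400), with its gate facing the eye's front bar at about (325,360). I refine the bar offset.

```bash
python3 - <<'E'
import numpy as np
X=np.load('pics/X3.npy')
for lo in(-34,-26,-18,-10,-2,6,14,22):
    m=(abs(X[:,2]-2)<9)&(X[:,1]>=lo)&(X[:,1]<lo+8)&(X[:,0]>80)&(X[:,0]<115);print(lo,m.sum(),np.percentile(X[m],[10,50,90],axis=0).round(1).tolist() if m.sum() else 0)
E
```

```text
-34 0 0
-26 0 0
-18 17 [[95.4, -14.6, -2.2], [106.3, -11.9, 1.4], [112.1, -10.3, 2.8]]
-10 15 [[89.4, -9.6, -1.9], [98.3, -8.0, 1.1], [112.8, -3.5, 3.7]]
-2 7 [[90.3, -1.2, -0.5], [93.1, 2.2, 2.5], [96.1, 4.0, 4.0]]
6 8 [[88.8, 8.0, 0.1], [90.9, 10.5, 1.9], [93.5, 12.6, 3.3]]
14 8 [[89.1, 16.0, -0.6], [91.6, 19.3, 2.3], [94.4, 21.5, 4.4]]
22 7 [[89.6, 24.2, 0.7], [92.0, 26.5, 3.1], [94.2, 29.7, 3.5]]
```

In the tool's units: 0.03 m / 0.75 = 0.04, 0.027 m / 0.75 = 0.036.

Emit:
move_arm([
  [0, 0, 0, 0.0067, -0.0067, 0, 0],
  [0, 0, 0, 0.02, -0.016, 0, 0],
  [0, 0, 0, 0.0293, -0.0173, 0, 0],
  [0, 0, 0, 0.036, -0.0173, 0, 0],
  [0, 0, 0, 0.04, -0.0173, 0, 0],
  [0, 0, 0, 0.04, -0.0173, 0, 0],
  [0, 0, 0, 0.04, -0.0173, 0, 0],
])

```text
clock: 5.68
eef_pos: [498.0, 72.3, 166.2]
tcp_rot: [3.142, 0.0, 0.193]
contact_force: [-0.7, -0.5, -2.3]
opening: 0.108
grasp_force: 58.8
```

In the tool's units: 0.004 m / 0.75 = 0.0053, 0.003 m / 0.75 = 0.004.

Emit:
move_arm([
  [0, 0, 0, 0.0013, 0, 0, 0],
  [0, 0, 0, 0.0027, 0, 0, 0],
  [0, 0, 0, 0.004, 0, 0, 0],
  [0, 0, 0, 0.0053, 0, 0, 0],
  [0, 0, 0, 0.0053, 0, 0, 0],
])

```text
clock: 6.3
eef_pos: [502.3, 73.2, 166.3]
tcp_rot: [-3.142, -0.0, 0.193]
contact_force: [0.0, 0.4, -2.3]
opening: 0.108
grasp_force: 58.8
```

In the tool's units: 0.004 m / 0.75 = 0.0053, 0.003 m / 0.75 = 0.004.

Emit:
move_arm([
  [0, 0, 0, 0.0013, 0, 0, 0],
  [0, 0, 0, 0.0027, 0, 0, 0],
  [0, 0, 0, 0.004, 0, 0, 0],
  [0, 0, 0, 0.0053, 0, 0, 0],
  [0, 0, 0, 0.0053, 0, 0, 0],
])

```text
clock: 6.92
eef_pos: [506.2, 73.9, 166.3]
tcp_rot: [-3.142, -0.0, 0.193]
contact_force: [-0.2, -0.1, -2.1]
opening: 0.11
grasp_force: 58.8
```

In the tool's units: 0.003 m / 0.75 = 0.004, 0.002 m / 0.75 = 0.0027.

Emit:
move_arm([
  [0, 0, 0, 0.0013, 0, 0, 0],
  [0, 0, 0, 0.0027, 0, 0, 0],
  [0, 0, 0, 0.004, 0, 0, 0],
  [0, 0, 0, 0.004, 0, 0, 0],
  [0, 0, 0, 0.004, 0, 0, 0],
])

```text
clock: 7.55
eef_pos: [508.8, 74.4, 166.1]
tcp_rot: [-3.142, 0.001, 0.193]
contact_force: [-2.8, -0.3, -3.4]
opening: 0.107
grasp_force: 58.8
```

In the tool's units: 0.008 m / 0.75 = 0.0107, 0.006 m / 0.75 = 0.008.

Emit:
move_arm([
  [0, 0, 0, 0.0027, 0, 0, 0],
  [0, 0, 0, 0.0053, 0, 0, 0],
  [0, 0, 0, 0.008, 0, 0, 0],
  [0, 0, 0, 0.0107, 0, 0, 0],
  [0, 0, 0, 0.0107, 0, 0, 0],
  [0, 0, 0, 0.0107, 0, 0, 0],
])

```text
clock: 8.3
eef_pos: [516.7, 76.0, 166.2]
tcp_rot: [3.142, 0.001, 0.193]
contact_force: [-4.1, -1.3, -1.6]
opening: 0.101
grasp_force: 58.9
```

Emit:
move_arm([
  [0, 0, 0, 0.0027, 0, 0, 0],
  [0, 0, 0, 0.0053, 0, 0, 0],
  [0, 0, 0, 0.008, 0, 0, 0],
  [0, 0, 0, 0.0093, 0, 0, 0],
  [0, 0, 0, 0.0093, 0, 0, 0],
  [0, 0, 0, 0.0093, 0, 0, 0],
])

```text
clock: 9.05
eef_pos: [522.8, 77.2, 165.8]
tcp_rot: [-3.142, 0.002, 0.193]
contact_force: [-5.9, -1.4, -3.6]
opening: 0.107
grasp_force: 58.8
```

```bash
python3 - <<'E'
from h import *
np.set_printoptions(precision=2,suppress=True)
p,d=grab("side","s4");s=sensors.sense();print(s["eef_pos"],s["contact_force"],s["wrist_torque"])
P=np.array([world("side",d,u,v) for u in range(240,360) for v in range(150,290) if d[v,u]>0])
X=Ro.from_euler('z',-.193).apply(P-s["eef_pos"])
m=(abs(X[:,2]-1)<6)&(X[:,1]>10)&(X[:,1]<22)&(X[:,0]>15)&(X[:,0]<70);print(np.percentile(X[m],[10,50,90],axis=0))
cv2.imwrite('pics/s4c.png',cv2.resize(p[170:250,250:350],None,fx=6,fy=6,interpolation=cv2.INTER_CUBIC)[:,:,::-1])
E
```

```text
[522.84  77.18 165.84] [-6.12 -0.86 -3.02] [-0.23  1.11 -0.01]
[[34.32 11.62  1.54]
 [36.44 15.11  2.53]
 [39.51 21.04  5.22]]
```

View pics/s4c.png

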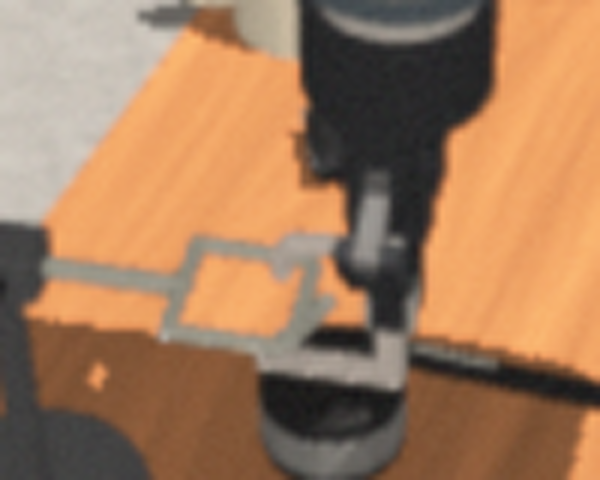

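The gate is bent inwards and the bar at crop (300,300) is inside the nose, estimated at x about 11. About 5 mm more is needed.

In the tool's units: 0.005 m / 0.75 = 0.0067, 0.004 m / 0.75 = 0.0053.

Emit:
move_arm([
  [0, 0, 0, 0.002, 0, 0, 0],
  [0, 0, 0, 0.004, 0, 0, 0],
  [0, 0, 0, 0.0053, 0, 0, 0],
  [0, 0, 0, 0.0067, 0, 0, 0],
  [0, 0, 0, 0.0067, 0, 0, 0],
  [0, 0, 0, 0.0067, 0, 0, 0],
])

```text
clock: 9.85
eef_pos: [527.6, 78.1, 165.6]
tcp_rot: [-3.142, 0.003, 0.193]
contact_force: [-5.2, -1.2, -4.6]
opening: 0.106
grasp_force: 58.6
```

Emit:
move_arm([
  [0, 0, 0, 0, 0, 0.0027, 0],
  [0, 0, 0, 0, 0, 0.0053, 0],
  [0, 0, 0, 0, 0, 0.008, 0],
  [0, 0, 0, 0, 0, 0.0107, 0],
  [0, 0, 0, 0, 0, 0.0107, 0],
])

```text
clock: 10.48
eef_pos: [528.4, 78.3, 157.7]
tcp_rot: [-3.142, 0.001, 0.193]
contact_force: [-1.7, -1.2, -8.3]
opening: 0.104
grasp_force: 58.2
```

In the tool's units: 0.006 m / 0.75 = 0.008, 0.004 m / 0.75 = 0.0053.

Emit:
move_arm([
  [0, 0, 0, 0, 0, 0.0027, 0],
  [0, 0, 0, 0, 0, 0.0053, 0],
  [0, 0, 0, 0, 0, 0.008, 0],
  [0, 0, 0, 0, 0, 0.008, 0],
])

```text
clock: 10.98
eef_pos: [530.0, 78.5, 152.8]
tcp_rot: [3.142, -0.003, 0.193]
contact_force: [-0.3, -0.3, -2.0]
opening: 0.104
grasp_force: 58.8
```

```bash
python3 - <<'E'
from h import *
np.set_printoptions(precision=2,suppress=True)
p,d=grab("side","s5");s=sensors.sense();print(s["eef_pos"],s["contact_force"],s["wrist_torque"])
P=np.array([world("side",d,u,v) for u in range(240,360) for v in range(150,290) if d[v,u]>0])
X=Ro.from_euler('z',-.193).apply(P-s["eef_pos"])
m=(abs(X[:,2]-14)<6)&(X[:,1]>10)&(X[:,1]<22)&(X[:,0]>15)&(X[:,0]<70);print("bar",np.percentile(X[m],[10,50,90],axis=0))
m=(abs(X[:,1])<9)&(X[:,0]>15)&(X[:,0]<45)&(X[:,2]>28);print("crown",np.percentile(X[m],[10,50,90],axis=0))
for z in(-25,-15,-8,0):
  m=(abs(X[:,2]-z)<5)&(abs(X[:,1])<8)&(X[:,0]>16)&(X[:,0]<60);print("gate",z,np.percentile(X[m],[10,50,90],axis=0).ravel() if m.any() else 0)
cv2.imwrite('pics/s5c.png',cv2.resize(p[170:250,250:350],None,fx=8,fy=7,interpolation=cv2.INTER_CUBIC)[:,:,::-1])
E
```

```text
[529.92  78.52 152.86] [-0.23 -0.55 -2.43] [-0.01  0.04 -0.02]
bar [[27.34 10.3  12.76]
 [29.6  16.15 14.63]
 [32.44 19.26 16.71]]
crown [[25.81 -2.28 33.56]
 [34.73  2.14 37.33]
 [42.81  4.56 41.66]]
gate -25 [ 41.06  -0.73 -29.05  45.9    5.35 -25.59  50.12   7.04 -22.9 ]
gate -15 [ 46.63   3.04 -19.8   46.63   3.04 -19.8   46.63   3.04 -19.8 ]
gate -8 [44.06  0.21 -7.12 46.62  0.83 -4.69 49.45  1.94 -3.39]
gate 0 [44.11  0.44 -3.66 46.5   0.9  -1.29 49.1   2.05  1.42]
```

View pics/s5c.png

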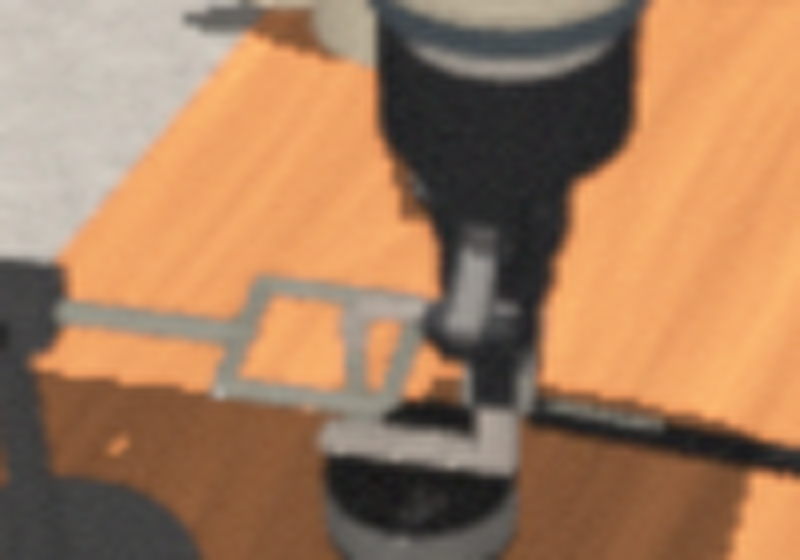

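The gate is shut in front (crop 355,350) and the bar is inside behind it, at x about 3 and z about 98. Now I lower until the crown rests on the bar.

In the tool's units: 0.011 m / 0.75 = 0.0147, 0.009 m / 0.75 = 0.012.

Emit:
move_arm([
  [0, 0, 0, 0.0007, 0, 0.004, 0],
  [0, 0, 0, 0.0013, 0, 0.008, 0],
  [0, 0, 0, 0.0027, 0, 0.012, 0],
  [0, 0, 0, 0.0027, 0, 0.0147, 0],
  [0, 0, 0, 0.0027, 0, 0.0147, 0],
])

```text
clock: 11.65
eef_pos: [530.5, 78.7, 141.0]
tcp_rot: [-3.142, 0.0, 0.193]
contact_force: [0.1, 0.4, -1.8]
opening: 0.109
grasp_force: 58.8
```

In the tool's units: 0.0015 m / 0.75 = 0.002, 0.001 m / 0.75 = 0.0013.

Emit:
move_arm([
  [0, 0, 0, 0, 0, 0.0007, 0],
  [0, 0, 0, 0, 0, 0.0013, 0],
  [0, 0, 0, 0, 0, 0.002, 0],
  [0, 0, 0, 0, 0, 0.002, 0],
])

```text
clock: 12.15
eef_pos: [530.6, 78.7, 139.8]
tcp_rot: [3.142, 0.0, 0.193]
contact_force: [0.4, 0.9, -2.2]
opening: 0.107
grasp_force: 58.8
```

Emit:
move_arm([
  [0, 0, 0, 0, 0, 0.0007, 0],
  [0, 0, 0, 0, 0, 0.0013, 0],
  [0, 0, 0, 0, 0, 0.002, 0],
  [0, 0, 0, 0, 0, 0.002, 0],
])

```text
clock: 12.65
eef_pos: [530.7, 78.7, 138.4]
tcp_rot: [3.142, -0.0, 0.193]
contact_force: [-1.0, -0.7, 1.0]
opening: 0.107
grasp_force: 59.2
```

In the tool's units: 0.001 m / 0.75 = 0.0013, 0.0005 m / 0.75 = 0.0007.

Emit:
move_arm([
  [0, 0, 0, 0, 0, 0.0007, 0],
  [0, 0, 0, 0, 0, 0.0013, 0],
  [0, 0, 0, 0, 0, 0.0013, 0],
])

```text
clock: 13.02
eef_pos: [530.9, 78.7, 137.9]
tcp_rot: [3.142, -0.001, 0.193]
contact_force: [-3.5, -0.8, 7.2]
opening: 0.1
grasp_force: 60.3
```

Contact. I back off slightly and release slowly.

In the tool's units: -0.001 m / 0.75 = -0.0013, -0.0005 m / 0.75 = -0.0007.

Emit:
move_arm([
  [0, 0, 0, 0, 0, -0.0007, 0],
  [0, 0, 0, 0, 0, -0.0013, 0],
  [0, 0, 0, 0, 0, -0.0013, 0],
  [0, 0, 0, 0, 0, -0.0013, 0],
], grip_force=20)

```text
clock: 13.52
eef_pos: [530.7, 78.7, 138.3]
tcp_rot: [3.142, -0.0, 0.193]
contact_force: [-0.6, -0.6, 2.2]
opening: 0.107
grasp_force: 59.6
```

Emit:
move_arm([
  [0, 0, 0, 0, 0, 0, 0.011],
  [0, 0, 0, 0, 0, 0, 0.013],
  [0, 0, 0, 0, 0, 0, 0.016],
  [0, 0, 0, 0, 0, 0, 0.02],
  [0, 0, 0, 0, 0, 0, 0.028],
  [0, 0, 0, 0, 0, 0, 0.036],
  [0, 0, 0, 0, 0, 0, 0.045],
  [0, 0, 0, 0, 0, 0, 0.045],
])

```text
clock: 14.52
eef_pos: [530.6, 78.7, 138.3]
tcp_rot: [3.142, -0.0, 0.193]
contact_force: [-0.3, -0.1, -0.0]
opening: 0.529
grasp_force: 0.0
```

```bash
python3 - <<'E'
from h import *
p,d=grab("side","s6");s=sensors.sense();print(s["eef_pos"],s["contact_force"],s["opening"],s["clock"])
cv2.imwrite('pics/s6c.png',cv2.resize(p[170:260,250:350],None,fx=7,fy=6,interpolation=cv2.INTER_CUBIC)[:,:,::-1])
E
```

```text
[530.65467397  78.69324743 138.28878325] [ 0.80866851  0.14829498 -0.51203488] 0.5279641613727776 14.575
```

View pics/s6c.png

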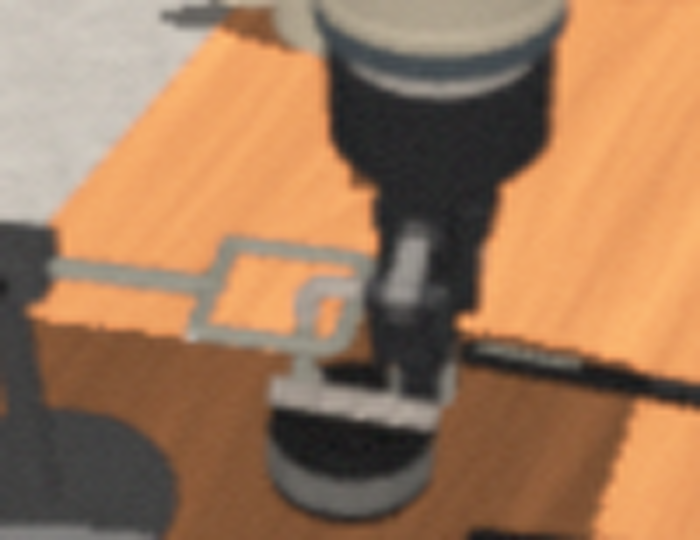

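The speaker hangs from the bar with the fingers open. I retract upwards.

In the tool's units: -0.14 m / 0.75 = -0.1867, -0.13 m / 0.75 = -0.1733.

Emit:
move_arm([
  [0, 0, 0, 0, 0, -0.0133, 0.045],
  [0, 0, 0, 0, 0, -0.0333, 0.045],
  [0, 0, 0, 0, 0, -0.06, 0.045],
  [0, 0, 0, -0.0133, 0, -0.0933, 0.045],
  [0, 0, 0, -0.0533, 0, -0.1333, 0.045],
  [0, 0, 0, -0.1067, 0, -0.16, 0.045],
  [0, 0, 0, -0.16, 0, -0.1733, 0.045],
  [0, 0, 0, -0.1867, 0, -0.1733, 0.045],
])

```text
clock: 15.58
eef_pos: [392.3, 51.7, 269.8]
tcp_rot: [3.141, -0.003, 0.193]
contact_force: [0.9, 0.7, 0.3]
opening: 0.525
grasp_force: 0.0
```

Emit:
move_arm([
  [0, 0, 0, 0, 0, 0, 0.045],
  [0, 0, 0, 0, 0, 0, 0.045],
  [0, 0, 0, 0, 0, 0, 0.045],
  [0, 0, 0, 0, 0, 0, 0.045],
  [0, 0, 0, 0, 0, 0, 0.045],
  [0, 0, 0, 0, 0, 0, 0.045],
  [0, 0, 0, 0, 0, 0, 0.045],
  [0, 0, 0, 0, 0, 0, 0.045],
])

```text
clock: 16.58
eef_pos: [393.2, 51.9, 268.3]
tcp_rot: [-3.142, -0.0, 0.193]
contact_force: [0.9, 0.1, 1.0]
opening: 0.528
grasp_force: 0.0
```

```bash
cat > w.py <<'E'
from h import *
import sys
t=sys.argv[1];p,d=grab("side",t+"a");a=p
for i in range(6): b,_=grab("side",t+"b%d"%i); print("motion px",(cv2.absdiff(a,b)[180:260,260:345].max(2)>40).sum())
s=sensors.sense();print(s["contact_force"],s["clock"])
cv2.imwrite(f'pics/{t}c.png',cv2.resize(b[170:260,250:350],None,fx=7,fy=6,interpolation=cv2.INTER_CUBIC)[:,:,::-1])
E
python3 w.py s7
```

```text
motion px 0
motion px 0
motion px 0
motion px 0
motion px 0
motion px 0
[-0.4329902   0.62342852 -0.03866655] 16.925
```

View pics/s7c.png

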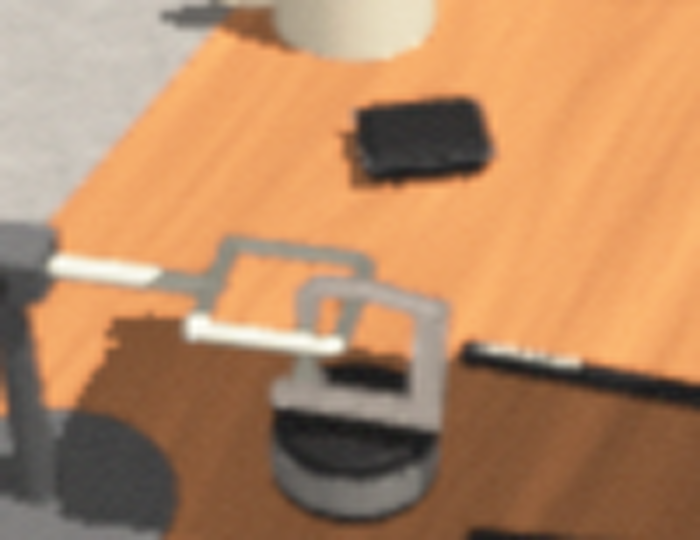

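The speaker hangs level and still by its crown at crop (350,290). The bar passes through the hook and the gate is shut at (310,350). I let it settle a little longer and hand in.

Emit:
move_arm([
  [0, 0, 0, 0, 0, 0, 0.045],
  [0, 0, 0, 0, 0, 0, 0.045],
  [0, 0, 0, 0, 0, 0, 0.045],
  [0, 0, 0, 0, 0, 0, 0.045],
  [0, 0, 0, 0, 0, 0, 0.045],
  [0, 0, 0, 0, 0, 0, 0.045],
  [0, 0, 0, 0, 0, 0, 0.045],
  [0, 0, 0, 0, 0, 0, 0.045],
])

```text
clock: 17.92
eef_pos: [393.2, 51.9, 268.3]
tcp_rot: [3.142, -0.0, 0.193]
contact_force: [0.5, -0.2, -0.5]
opening: 0.528
grasp_force: 0.0
```

Emit:
move_arm([
  [0, 0, 0, 0, 0, 0, 0.045],
  [0, 0, 0, 0, 0, 0, 0.045],
  [0, 0, 0, 0, 0, 0, 0.045],
  [0, 0, 0, 0, 0, 0, 0.045],
  [0, 0, 0, 0, 0, 0, 0.045],
  [0, 0, 0, 0, 0, 0, 0.045],
  [0, 0, 0, 0, 0, 0, 0.045],
  [0, 0, 0, 0, 0, 0, 0.045],
])

```text
clock: 18.92
eef_pos: [393.2, 51.9, 268.3]
tcp_rot: [-3.142, 0.0, 0.193]
contact_force: [-0.6, -0.1, -0.1]
opening: 0.527
grasp_force: 0.0
```

```bash
python3 -c "
from rig import order
print(order.sign_off())"
```

```text
the job is handed in; nothing more can be done
None
```

The speaker hangs still by its hook from the eye's front bar with the gate shut and the gripper clear; I handed the job in at about 19 s, and sign-off returned no verdict.

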